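# Shut the watch movement case

## Task

Put the open movement case away for the night: first push the upright metal inner flap over and down until it lies flat in the case, then swing the wooden cover gently shut over it, fully home on the rim, without letting it slam. Only push with the fingertips: do not force anything, pick anything up, or disturb the parts in the case and the things standing around it.

Things in the scene. Friction and masses are not known exactly. Their poses are not given: they have to be found in the camera images.
- case: (all sizes here in mm) dark wooden case, fixed to the bench, 230 (its x) x 180 (its y) x 60 high, walls 8; origin at the centre of its underside, z up. x runs along both hinges and points roughly away from the robot; the cover is hinged on the +y rim, the flap inside the -y wall. Open compartments inside, floor 8 up, a low divider 39 high between them
- flap (a joint): angle of the inner flap: 0 = lying flat in the case (its upper face 5 below the rim), 1.57 = upright; range 0 to 1.65. It stays where it is left (stiff hinge, about 1 N at its edge moves it). Outside push towards the case's +y folds it down
- flap_hinge (a point): middle of the flap's hinge line, 80 from the case centre towards -y, 53 above the bench; the line runs along the case's x
- flap_edge (a point): middle of the flap's free edge. The flap is an aluminium plate 200 (along the hinge) x 115 x 4 thick; this point is in mid-thickness, 115 from the hinge
- cover (a joint): angle of the cover: 0 = shut on the rim, 1.57 = upright; range 0 to 1.85. It stays where it is left (stiff hinge: 1 to 2 N at its edge moves it), so it must be pushed all the way. Outside push towards the case's -y shuts it. It cannot shut while the flap stands
- cover_hinge (a point): middle of the cover's hinge line, on the top of the case's +y rim: 90 from the case centre towards +y, 60 above the bench; the line runs along the case's x. It lies in the plane of the cover's inner face
- cover_edge (a point): middle of the cover's free edge, in mid-thickness. The cover is a flat dark wooden board 230 (along the hinge) x 180 x 10 thick; when shut its top is 70 above the bench
- pot_a: small round screw-lid parts pot, 52 dia x 28 high, on the bench by the case, off its far end or in front of its -y side; leave alone. Sizes in mm, origin at the centre of its underside
- pot_b: like pot_a, on the bench by the case, off its far end or in front of its -y side; leave alone. Sizes in mm, origin at the centre of its underside
- pot_c: like pot_a, on the bench by the case; leave alone. Sizes in mm, origin at the centre of its underside
- movement: round steel watch movement, 40 dia x 16 high, loose in the near compartment of the case; leave alone. Sizes in mm, origin at the centre of its underside
- bezel: brass ring, 42 dia x 8 high, loose in the far compartment of the case; leave alone. Sizes in mm, origin at the centre of its underside
- loupe: eye loupe, 50 dia x 40 high, standing on the bench; leave alone. Sizes in mm, origin at the centre of its underside
- winder: brass mainspring winder, 145 long x 26 high, lying on the bench along its own x; leave alone. Sizes in mm, origin at the centre of its underside

How it is judged:
On the way, in this order (a step that is already met when the one before it is completed fails the run):
1. the flap lies flat in the case (within 0.06 rad) while the cover still stands open (more than 0.8 rad) (value of joint flap below 0.06 rad and value of joint cover above 0.8 rad), for 0.2 s.
2. the cover is shut on the rim (within 0.03 rad) (value of joint cover below 0.03 rad), for 0.2 s.
At the end, for the whole second after the job is handed in: the flap lies within 0.06 rad of flat, the cover above it is shut within 0.03 rad (5 mm at its edge) and at rest; the movement and the bezel lie within 20 mm, all other loose things within 30 mm, of where they were (value of joint flap below 0.06 rad and value of joint cover below 0.03 rad and velocity of joint cover between -0.05 and 0.05 rad/s and distance of each of pot_a, pot_b, pot_c, loupe, winder from where it was at the start of the episode below 0.03 m and distance of each of movement, bezel from where it was at the start of the episode below 0.02 m); the robot touches nothing.
It fails at once if the cover was slammed (turning faster than 3 rad/s towards shut) (velocity of joint cover below -3 rad/s).
It fails at once if the case, its flap or its cover was forced or squeezed by the fingers (over 80 N) (contact force between the fingers and case above 80 N).
It fails at once if the movement or the bezel in the case was lifted or moved by more than 20 mm (distance of any of movement, bezel from where it was at the start of the episode above 0.02 m).
It fails at once if a pot, the loupe or the winder was lifted or moved by more than 30 mm (distance of any of pot_a, pot_b, pot_c, loupe, winder from where it was at the start of the episode above 0.03 m).
It also fails if it takes over 53 s, if anything falls off the work surface, if the arm or the gripper's body presses on something with over 40 N, if the wrist force passes 120 N, or if a joint passes its speed limit or range.

## Robot

A 7-joint arm with a two-finger parallel gripper is mounted at the origin on the work surface. World frame = base frame: x ahead of the robot, y to its left, z up, the work surface at z = 0. Lengths are in m, angles in rad, forces in N, time in s.
With the tool pointing down it reaches from about 0.4 to 0.875 m from the base axis. Payload 19.3 kg.
Tool frame: the origin (TCP) lies at the very end of the fingers, on their centre line; the grasp point (between the pads) lies 19 mm behind it; z points along the fingers, y is the line along which they close (so a half turn about z gives the same grasp; the last joint's range is limited). The gripper opens to 85 mm and grips with 20 to 120 N. Pads are 22 mm wide; open, the fingers measure 114 mm over their backs; the gripper's body (76 mm by 85 mm) begins 54 mm behind the grasp point. The pads swing forward as they close: fully open they stand 13 mm farther back than shut.
Start: joints at [-1.386, 0.521, -0.036, 1.599, 0.021, 1.021, -0.113], TCP at [0.158, 0.605, 0.231] pointing down, gripper open.
Joint ranges: [-2.91, 2.91], [-0.3, 2.13], [-1.5, 1.42], [0.17, 2.43], [-1.26, 4.41], [0.16, 1.93], [-2.52, 2.52]. Speed limits (rad/s): [1.89, 1.89, 2.39, 2.39, 3.01, 3.01, 3.01].

## Interface

Orientations are given as [roll, pitch, yaw] about the fixed x, y, z axes, in that order (R = Rz(yaw) Ry(pitch) Rx(roll)).
In Python, from cell import * gives the robot as it stands.
- The arm moves only by the tool drive_tool, never from a script. Its argument "steps" is one flat list of numbers, 7 for each row, row after row: the turn, a rotation vector about the world's x, y, z in degrees, then the shift along the world's x, y, z in m, then the opening, from -1 (shut) to 1 (fully open), so that 0 is half open. In form: [wx, wy, wz, x, y, z, claw, wx, wy, wz, x, y, z, claw, ...]. A call has 1 to 20 rows; each row shifts and turns the commanded pose from where the row before left it; what a row does not reach is not made up. A row lasts 1/10 s, in which the tool goes at most 50 mm and 8.59 degrees, less where a joint would pass 70% of its speed; a pose out of reach is approached as far as the arm can. A call with a gripper value outside its range is refused whole. The fingers move at their own pace and stop on an object; "grip_force" is the grip in N (left out, the last holds). Time passes only in rows, so rows that do not move let the fingers close. It gives the time, the measured TCP pose, the force, the opening and the grip force at its end, in the units of the state.
- get_obs(): the state, without advancing time (a new reading comes with each control period).
- grab_frame(name): name is "scene" or "top" or "wrist"; returns a dict with "color" (400x640x3 uint8, red, green, blue), "camera_matrix" (3x3 intrinsics, pixels), "R" (3x3) and "t" (3): a world point X has camera coordinates R X + t. Camera axes: x right, y down, z forward; pixel columns grow to the right and rows downward; lengths in m; the calibration is good to about 2 mm. A picture is of the moment at which its call begins. There is no depth.
- job_done(): hands the job in; it is judged then, once.
Trained networks look in the newest picture that a camera, given by its name, has taken for a name from the list of things; names that differ only in an ending like _2 or _b are one class to them, and where a whole thing is asked for, a point or a joint stands for the part that bears it (a point fixed in the world has none). Each returns a list of dicts, best first, with "conf" (0 to 1); they miss things now and then, are a little off and sometimes report something else, mostly with a low value. They report only what shows in the picture. A call takes as long as a camera call.
- boxes_of(camera, target): "point" ([x, y, z] in m, in the coordinates of the camera as it stood for that picture, good to about 4 mm: the middle of the surface that is visible of it).
The state is a dict: "time": time; "joint_positions": joint angles; "joint_vel": joint speeds; "joint_efforts": joint torques, N m; "ee_pos": TCP position; "tcp_rot": TCP orientation; "contact_force": force on the tool from outside, world axes, zero at the start; "torque": the same for the moment, N m; "width": finger opening in m; "grip_force": force on a finger pad.
Only numpy, scipy, OpenCV 4.12 (cv2) and the standard library are available. Lean on these libraries where they do the work, as an engineer would, in place of code of your own. Each camera call takes 0.05 s, during which the arm holds its last target. There are 200 camera calls.

## Working session

There is one attempt and no reset: what is moved stays moved. The work goes in short steps, Python scripts to look and compute and a tool call to move; the robot and the scene stay as the last step left them, time stands still between calls to the robot, and variables do not carry over. Pictures are saved under pics/ and viewed, at most 10 in all, crops included, and the job is handed in when it is done.

Besides the shell and the picture viewer there is one more tool, called as name(argument=value, ...) on one line, values as JSON. drive_tool: Moves the arm, as the interface text tells. Its arguments: {"type":"object","properties":{"steps":{"type":"array"},"grip_force":{"type":"number"}},"required":["steps"]}

```bash
mkdir -p pics; cat > h.py <<'E'
from cell import *
import numpy as np, cv2
def w(f,p): return f["R"].T@(np.array(p)-f["t"])
def pix(f,X):
    c=f["R"]@np.array(X)+f["t"]; u=f["camera_matrix"]@c; return u[:2]/u[2]
E
python3 - <<'E'
from h import *
for c in ["scene","top"]:
    f=grab_frame(c); cv2.imwrite(f"pics/{c}0.png",f["color"][:,:,::-1])
    np.savez(f"pics/{c}0.npz",**f)
    print(c,"campos",(-f["R"].T@f["t"]).round(3))
    for n in ["case","flap","flap_edge","cover","cover_edge","flap_hinge","cover_hinge","pot_a","movement","bezel","loupe","winder"]:
        try: print(n,[(round(d["conf"],2),w(f,d["point"]).round(3).tolist()) for d in boxes_of(c,n)][:4])
        except Exception as e: print(n,e)
print(get_obs())
E
```

```text
scene campos [ 1.67  -0.651  1.031]
case [(0.63, [0.59, 0.156, 0.056]), (0.21, [0.623, 0.197, 0.165])]
flap [(0.56, [0.548, 0.049, 0.12])]
flap_edge [(0.62, [0.548, 0.046, 0.114]), (0.17, [0.617, 0.196, 0.16])]
cover [(0.7, [0.62, 0.199, 0.164])]
cover_edge [(0.61, [0.624, 0.196, 0.16])]
flap_hinge [(0.86, [0.547, 0.044, 0.109]), (0.36, [0.523, 0.433, 0.019])]
cover_hinge [(0.58, [0.621, 0.199, 0.163])]
pot_a [(0.59, [0.747, 0.088, 0.025]), (0.54, [0.717, -0.012, 0.026])]
movement []
bezel [(0.74, [0.622, 0.196, 0.16])]
loupe [(0.74, [0.562, -0.428, 0.037])]
winder [(0.77, [0.521, 0.429, 0.019])]
top campos [0.372 0.006 1.244]
case [(0.57, [0.572, 0.158, 0.063])]
flap [(0.97, [0.53, 0.052, 0.116])]
flap_edge [(0.76, [0.533, 0.047, 0.123])]
cover [(0.95, [0.595, 0.207, 0.175])]
cover_edge [(0.66, [0.599, 0.208, 0.175])]
flap_hinge [(0.8, [0.531, 0.048, 0.118])]
cover_hinge [(0.57, [0.596, 0.208, 0.178])]
pot_a [(0.73, [0.737, 0.098, 0.027]), (0.72, [0.486, -0.027, 0.034]), (0.53, [0.696, -0.004, 0.03])]
movement [(0.44, [0.5, 0.125, 0.025])]
bezel [(0.64, [0.622, 0.106, 0.009]), (0.59
[... 169 characters left out ...]
rray([-1.38621528,  0.521402  , -0.03629333,  1.59944593,  0.0212048 ,
        1.02110407, -0.11279677]), 'joint_vel': array([-1.15718069e-03,  1.18732372e-04,  6.65109990e-04, -2.12184586e-03,
       -1.72380952e-04,  1.61303802e-04, -5.59929071e-05]), 'joint_efforts': array([-6.17123692e-05, -9.26828170e+01,  1.97861865e+00, -3.70247197e+01,
        1.80669932e-02,  1.95077795e-03, -2.84873130e-05]), 'ee_pos': array([0.15755243, 0.60483654, 0.23130901]), 'tcp_rot': array([3.14156688e+00, 3.46099871e-06, 2.88676766e+00]), 'contact_force': array([-0.56216854, -0.67929797,  0.08897674]), 'torque': array([-0.07947165,  0.06923762,  0.00083275]), 'grip_force': 0.0, 'width': 0.08527400952011757}
```

View pics/top0.png

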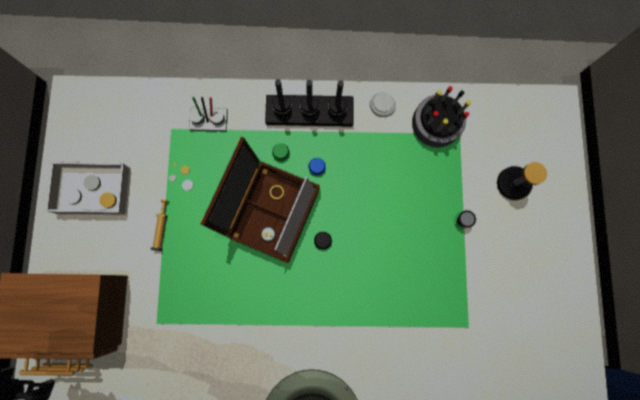

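View pics/scene0.png

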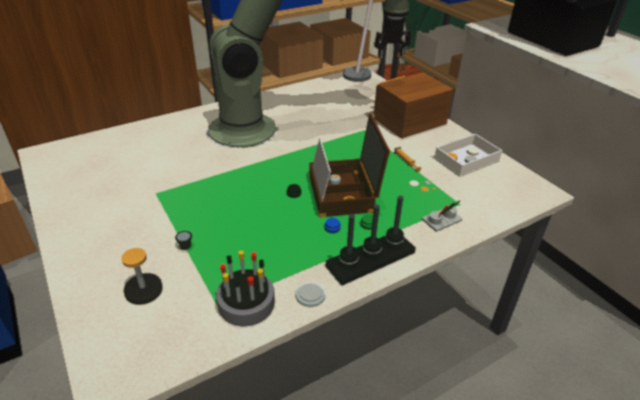

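The top picture shows the case at about (265,210), the flap running from (313,183) to (282,253), and the cover on the left at (240,140) to (205,222). Pots stand at (280,152), (317,166) and (322,240). I'll take enlarged crops to fit the pose.

```bash
python3 - <<'E'
import cv2
a=cv2.imread("pics/top0.png")[125:270,190:340]; b=cv2.imread("pics/scene0.png")[105:245,280:420]
cv2.imwrite("pics/c1.png",cv2.resize(a,None,fx=4,fy=4,interpolation=cv2.INTER_CUBIC))
cv2.imwrite("pics/c2.png",cv2.resize(b,None,fx=4,fy=4,interpolation=cv2.INTER_CUBIC))
E
```

```text
(no output)
```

View pics/c1.png

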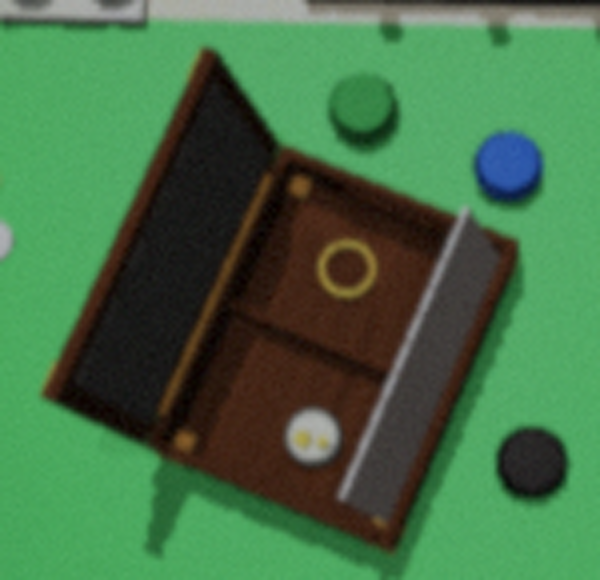

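View pics/c2.png

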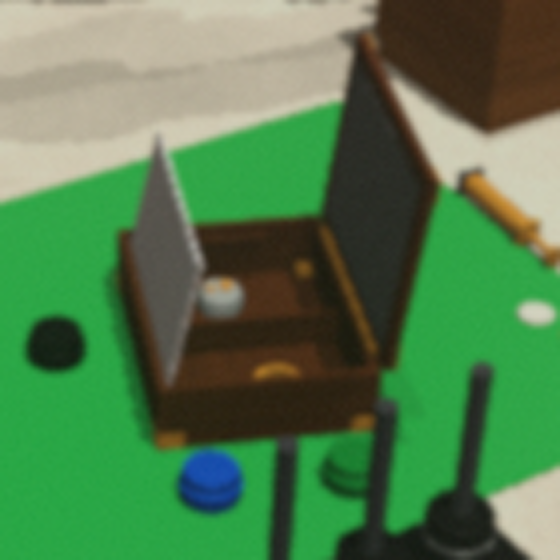

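```bash
cat > fit.py <<'E'
from h import *
from scipy.optimize import least_squares
T=dict(np.load("pics/top0.npz"));S=dict(np.load("pics/scene0.npz"))
def C(q,s,o=5): return (s,90-180*np.cos(q[4])+o*np.sin(q[4]),60+180*np.sin(q[4])+o*np.cos(q[4]))
def F(q,s,l=115): return (s,-80+l*np.cos(q[3]),53+l*np.sin(q[3]))
top=[((516,240),lambda q:(115,-90,60)),((390,552),lambda q:(-115,-90,0)),((285,152),lambda q:(115,90,60)),((207,50),lambda q:C(q,115)),((47,395),lambda q:C(q,-115)),
 ((465,208),lambda q:F(q,100)),((342,497),lambda q:F(q,-100))]
sc=[((122,232),lambda q:(-115,-90,60)),((155,400),lambda q:(115,-90,60)),((378,372),lambda q:(115,90,60)),((160,445),lambda q:(115,-90,0)),((378,415),lambda q:(115,90,0)),
 ((203,268),lambda q:F(q,100)),((158,138),lambda q:F(q,-100)),((170,382),lambda q:F(q,100,0)),((368,35),lambda q:C(q,-115)),((437,185),lambda q:C(q,115))]
def W(q,p):
    c,s=np.cos(q[2]),np.sin(q[2]);p=np.array(p)/1000;return np.array([q[0]+c*p[0]-s*p[1],q[1]+s*p[0]+c*p[1],p[2]])
def res(q):
    r=[]
    for f,L,o in((T,top,(190,125)),(S,sc,(280,105))):
        for (u,v),g in L: r.append(pix(f,W(q,g(q)))-np.array([u/4+o[0]-.4,v/4+o[1]-.4]))
    return np.concatenate(r)
s=least_squares(res,[.58,.15,.4,1.5,1.6],loss="soft_l1")
q=s.x
E
python3 - <<'E'
from fit import *
print(q.round(4));print(res(q).reshape(-1,2).round(1).tolist())
for n,p in dict(flap_edge=F(q,0),flap_hinge=(0,-80,53),cover_edge=C(q,0),ch=(0,90,60),y=(0,1000,0)).items(): print(n,W(q,p).round(3))
E
```

```text
[ 0.5617  0.1123 -0.3818  1.3756  1.686 ]
[[0.6, -0.1], [0.3, -0.1], [-1.1, -2.6], [0.2, -1.3], [-1.1, 0.3], [0.2, -0.7], [-0.8, 0.1], [-1.2, -1.2], [0.8, -2.3], [1.1, -0.2], [-0.7, 1.1], [-0.5, 3.6], [-0.8, -0.6], [0.1, -2.3], [-0.6, 0.7], [-1.2, -1.2], [-0.1, -1.5]]
flap_edge [0.54  0.059 0.166]
flap_hinge [0.532 0.038 0.053]
cover_edge [0.605 0.22  0.238]
ch [0.595 0.196 0.06 ]
y [0.934 1.04  0.   ]
```

The fit is good (about 1 px): the case sits at (0.562, 0.112) with yaw -0.382, the flap is at about 1.38 rad and the cover at about 1.69 rad. I'll raise the arm, shut the fingers and cross to the -y side of the flap.

drive_tool(steps=[0,0,0,0,0,0.04,-1,0,0,0,0,0,0.04,-1,0,0,0,0,0,0.04,-1,0,0,-1,0.025,-0.035,0,-1,0,0,-1,0.025,-0.035,0,-1,0,0,-1,0.025,-0.035,0,-1,0,0,-1,0.025,-0.035,0,-1,0,0,-1,0.025,-0.035,0,-1,0,0,-1,0.025,-0.035,0,-1,0,0,-1.3,0.025,-0.035,0,-1,0,0,0,0.025,-0.035,0,-1,0,0,0,0.025,-0.035,0,-1,0,0,0,0.025,-0.035,0,-1,0,0,0,0.025,-0.035,0,-1,0,0,0,0.025,-0.035,0,-1,0,0,0,0.025,-0.035,0,-1,0,0,0,0.025,-0.035,0,-1,0,0,0,0.01,-0.035,0,-1,0,0,0,0,-0.035,0,-1,0,0,0,0,-0.035,0,-1])

```text
time: 3.3
ee_pos: [0.5175, 0.0082, 0.3512]
tcp_rot: [-3.141, -0.0, 2.759]
contact_force: [0.8, 0.3, 0.3]
width: -0.0001
grip_force: 0.0
```

```bash
cat > plan.py <<'E'
from fit import *
def flap(th,r,x=0,hw=14.5): return W(q,(x,-80+r*np.cos(th)-2*np.sin(th)-hw,53+r*np.sin(th)+2*np.cos(th)))
def cov(th,r,x=0,hw=14.5): return W(q,(x,90-r*np.cos(th)+10*np.sin(th)+hw,60+r*np.sin(th)+10*np.cos(th)))
E
python3 - <<'E'
from plan import *
o=get_obs();print(o["time"],o["ee_pos"],o["tcp_rot"],o["contact_force"],o["width"])
print("pre",W(q,(0,-120,145)))
P=[flap(t,r) for t,r in zip(np.linspace(1.45,0,16),np.linspace(95,75,16))]
for a,b in zip(P,P[1:]): print(b.round(3),(b-a).round(3))
E
```

```text
3.3 [0.51752373 0.0082445  0.35120224] [-3.14141466e+00 -8.27302123e-05  2.75907952e+00] [0.83999241 0.25944937 0.280692  ] -0.000132279951881505
pre [0.51703356 0.00090427 0.145     ]
[0.533 0.042 0.145] [ 0.003  0.008 -0.003]
[0.536 0.049 0.141] [ 0.003  0.008 -0.003]
[0.539 0.057 0.137] [ 0.003  0.007 -0.004]
[0.542 0.063 0.132] [ 0.003  0.007 -0.005]
[0.545 0.07  0.127] [ 0.002  0.006 -0.006]
[0.547 0.075 0.121] [ 0.002  0.006 -0.006]
[0.549 0.08  0.114] [ 0.002  0.005 -0.007]
[0.551 0.084 0.107] [ 0.002  0.004 -0.007]
[0.552 0.088 0.1  ] [ 0.001  0.004 -0.007]
[0.553 0.091 0.093] [ 0.001  0.003 -0.007]
[0.554 0.093 0.085] [ 0.001  0.002 -0.008]
[0.555 0.094 0.078] [ 0.001  0.001 -0.008]
[0.555 0.095 0.07 ] [ 0.     0.001 -0.008]
[0.555 0.095 0.062] [-0.    -0.    -0.008]
[0.554 0.094 0.055] [-0.    -0.001 -0.007]
```

drive_tool(steps=[0,0,0,0,-0.001,-0.035,-1,0,0,0,0,-0.001,-0.035,-1,0,0,0,0,-0.001,-0.035,-1,0,0,0,0,-0.001,-0.035,-1,0,0,0,0,0,-0.035,-1,0,0,0,0,0,-0.028,-1,0,0,0,0,0,0,-1,0,0,0,0.004,0.01,0,-1,0,0,0,0.005,0.01,0,-1,0,0,0,0.004,0.01,0,-1,0,0,0,0.003,0.008,-0.003,-1,0,0,0,0.003,0.008,-0.003,-1,0,0,0,0.003,0.007,-0.004,-1,0,0,0,0.003,0.007,-0.005,-1,0,0,0,0.002,0.006,-0.006,-1])

```text
time: 4.8
ee_pos: [0.5448, 0.0724, 0.1268]
tcp_rot: [3.142, 0.0, 2.759]
contact_force: [-0.4, -0.1, 0.2]
width: -0.0002
grip_force: 0.4
```

```bash
python3 - <<'E'
from h import *
f=grab_frame("scene");a=f["color"][85:245,260:420,::-1]
cv2.imwrite("pics/m1.png",cv2.resize(a,None,fx=3,fy=3,interpolation=cv2.INTER_CUBIC));print(get_obs()["contact_force"])
E
```

```text
[-1.41337759  1.72801863 -1.43215749]
```

View pics/m1.png

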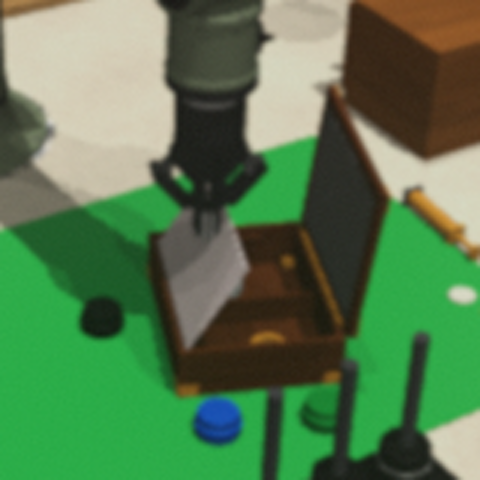

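The picture shows the flap tilting under the closed fingertips (near pixel 210,215), with everything else in place. The finger linkage spreads sideways, so I'll turn the tool 90° before the cover push. Next I continue folding the flap.

drive_tool(steps=[0,0,0,0.002,0.006,-0.006,-1,0,0,0,0.002,0.005,-0.007,-1,0,0,0,0.002,0.004,-0.007,-1,0,0,0,0.001,0.004,-0.007,-1,0,0,0,0.001,0.003,-0.007,-1,0,0,0,0.001,0.002,-0.008,-1,0,0,0,0.001,0.001,-0.008,-1,0,0,0,0,0.001,-0.008,-1,0,0,0,0,0,-0.006,-1,0,0,0,0,0,-0.003,-1,0,0,0,0,0,0,-1])

```text
time: 5.95
ee_pos: [0.5543, 0.0976, 0.0599]
tcp_rot: [-3.141, -0.0, 2.759]
contact_force: [-0.0, 1.0, -0.5]
width: -0.0003
grip_force: 0.0
```

drive_tool(steps=[0,0,0,0,0,-0.002,-1,0,0,0,0,0,-0.002,-1,0,0,0,0,0,-0.001,-1,0,0,0,0,0,0,-1])

```text
time: 6.35
ee_pos: [0.5545, 0.0978, 0.0552]
tcp_rot: [-3.142, -0.0, 2.759]
contact_force: [0.5, -0.0, 0.1]
width: -0.0
grip_force: 0.0
```

drive_tool(steps=[0,0,0,0,0,-0.001,-1,0,0,0,0,0,-0.001,-1,0,0,0,0,0,0,-1])

```text
time: 6.65
ee_pos: [0.5547, 0.0978, 0.0546]
tcp_rot: [3.141, 0.0, 2.759]
contact_force: [-9.2, 0.1, 29.8]
width: 0.0001
grip_force: 14.7
```

The force jumped at z = 0.0546, so the flap is flat on its stop. I'll lift off, turn the tool 90° and cross over the cover.

drive_tool(steps=[0,0,0,0,0,0.01,-1,0,0,0,0,0,0.03,-1,0,0,0,0,0,0.04,-1,0,0,0,0,0,0.04,-1,0,0,0,0,0,0.04,-1,0,0,0,0,0,0.04,-1,0,0,0,0,0,0.04,-1,0,0,0,0,0,0.04,-1,0,0,0,0,0,0.04,-1,0,0,8.2,0,0,0,-1,0,0,8.2,0,0,0,-1,0,0,8.2,0,0,0,-1,0,0,8.2,0,0,0,-1,0,0,8.2,0.008,0.02,0,-1,0,0,8.2,0.01,0.025,0,-1,0,0,8.2,0.01,0.025,0,-1,0,0,8.2,0.01,0.025,0,-1,0,0,8.2,0.01,0.025,0,-1,0,0,8.2,0.01,0.024,0,-1,0,0,8,0.006,0.016,0,-1])

```text
time: 8.65
ee_pos: [0.6187, 0.2595, 0.373]
tcp_rot: [3.141, -0.0, -1.946]
contact_force: [-0.1, 0.6, -0.2]
width: 0.0004
grip_force: 0.0
```

```bash
python3 - <<'E'
from plan import *
for c in ["scene","top"]:
    f=grab_frame(c); cv2.imwrite(f"pics/{c}2.png",f["color"][:,:,::-1])
    for n in ["flap","cover"]: print(c,n,[(round(d["conf"],2),w(f,d["point"]).round(3).tolist()) for d in boxes_of(c,n)][:2])
o=get_obs();print(o["time"],o["ee_pos"],o["tcp_rot"],o["joint_positions"].round(2))
R=[(1.75,162)]+[(t,r) for t,r in zip(np.linspace(1.7,0,27),np.linspace(160,140,27))]
P=[cov(t,r,hw=11) for t,r in R]
print(P[0])
for a,b in zip(P,P[1:]): print(b.round(3),(b-a).round(4))
E
```

```text
scene flap [(0.55, [0.555, 0.093, 0.058])]
scene cover [(0.95, [0.621, 0.199, 0.165])]
top flap [(0.75, [0.553, 0.092, 0.051])]
top cover [(0.7, [0.619, 0.201, 0.166]), (0.17, [0.694, -0.007, 0.029])]
8.95 [0.61852806 0.25679081 0.37354129] [-3.14116117e+00 -2.85800492e-04 -1.95626849e+00] [-0.51  0.5   0.05  1.27 -0.02  1.37  2.29]
[0.61380627 0.24191734 0.21762326]
[0.611 0.234 0.217] [-0.003  -0.0076 -0.0002]
[0.607 0.225 0.218] [-0.0039 -0.0096  0.0009]
[0.603 0.215 0.218] [-0.0039 -0.0096  0.0002]
[0.599 0.205 0.218] [-0.0038 -0.0096 -0.0005]
[0.595 0.196 0.217] [-0.0038 -0.0095 -0.0011]
[0.592 0.187 0.215] [-0.0038 -0.0093 -0.0018]
[0.588 0.177 0.213] [-0.0037 -0.0092 -0.0024]
[0.584 0.168 0.21 ] [-0.0036 -0.009  -0.0031]
[0.581 0.16  0.206] [-0.0035 -0.0087 -0.0037]
[0.577 0.151 0.202] [-0.0034 -0.0084 -0.0043]
[0.574 0.143 0.197] [-0.0033 -0.0081 -0.0048]
[0.571 0.135 0.191] [-0.0031 -0.0078 -0.0054]
[0.568 0.128 0.186] [-0.003  -0.0074 -0.0059]
[0.565 0.121 0.179] [-0.0028 -0.007  -0.0063]
[0.563 0.115 0.173] [-0.0026 -0.0065 -0.0068]
[0.56  0.108 0.165] [-0.0024 -0.0061 -0.0072]
[0.558 0.103 0.158] [-0.0023 -0.0056 -0.0076]
[0.556 0.098 0.15 ] [-0.0021 -0.0051 -0.0079]
[0.554 0.093 0.142] [-0.0018 -0.0046 -0.0082]
[0.552 0.089 0.133] [-0.0016 -0.0041 -0.0085]
[0.551 0.086 0.125] [-0.0014 -0.0035 -0.0087]
[0.55  0.083 0.116] [-0.0012 -0.003  -0.0089]
[0.549 0.08  0.107] [-0.001  -0.0024 -0.009 ]
[0.548 0.078 0.098] [-0.0007 -0.0019 -0.0091]
[0.548 0.077 0.088] [-0.0005 -0.0013 -0.0092]
[0.547 0.076 0.079] [-0.0003 -0.0007 -0.0092]
[0.547 0.076 0.07 ] [-0.0001 -0.0002 -0.0092]
```

View pics/scene2.png

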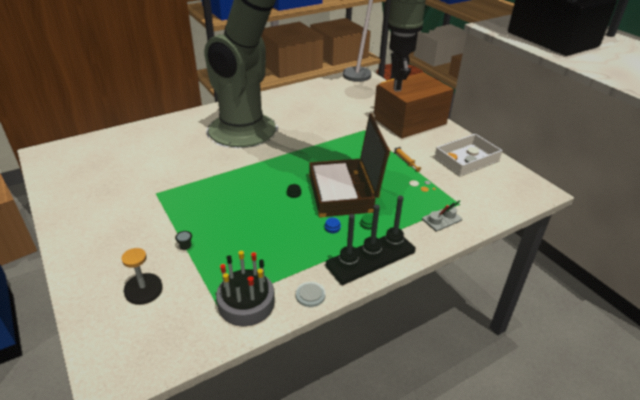

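The picture shows the flap lying flat (335,182), the cover still upright (375,160) and the gripper outside the cover. Joint 7 is close to its limit, so I'll use the equivalent half-turn orientation.

drive_tool(steps=[0,0,-8.5,0,0,0,-1,0,0,-8.5,0,0,0,-1,0,0,-8.5,0,0,0,-1,0,0,-8.5,0,0,0,-1,0,0,-8.5,0,0,0,-1,0,0,-8.5,0,0,0,-1,0,0,-8.5,0,0,0,-1,0,0,-8.5,0,0,0,-1,0,0,-8.5,0,0,0,-1,0,0,-8.5,0,0,0,-1,0,0,-8.5,0,0,0,-1,0,0,-8.5,0,0,0,-1,0,0,-8.5,0,0,0,-1,0,0,-8.5,0,0,0,-1,0,0,-8.5,0,0,0,-1,0,0,-8.5,0,0,0,-1,0,0,-8.5,0,0,0,-1,0,0,-8.5,0,0,0,-1,0,0,-8.5,0,0,0,-1,0,0,-8.5,0,0,0,-1])

```text
time: 10.95
ee_pos: [0.6185, 0.2569, 0.3739]
tcp_rot: [3.141, -0.001, 1.354]
contact_force: [-0.2, 1.0, -0.1]
width: -0.0002
grip_force: 0.0
```

drive_tool(steps=[0,0,-5,0,0,-0.03,-1,0,0,-5,0,0,-0.03,-1,0,0,0,0,0,-0.03,-1,0,0,0,0,0,-0.03,-1,0,0,0,0,0,-0.03,-1,0,0,0,0,0,-0.006,-1,0,0,0,-0.003,-0.008,0,-1,0,0,0,-0.002,-0.008,0,-1,0,0,0,-0.003,-0.007,0,-1,0,0,0,-0.004,-0.01,0,-1,0,0,0,-0.004,-0.01,0,-1,0,0,0,-0.004,-0.01,0,-1,0,0,0,-0.004,-0.009,-0.001,-1,0,0,0,-0.003,-0.009,-0.002,-1,0,0,0,-0.004,-0.009,-0.002,-1,0,0,0,0,0,0,-1])

```text
time: 12.55
ee_pos: [0.5869, 0.1762, 0.212]
tcp_rot: [-3.141, 0.001, 1.187]
contact_force: [-0.2, -0.3, 0.8]
width: 0.0002
grip_force: 0.0
```

```bash
python3 - <<'E'
from plan import *
f=grab_frame("scene");a=f["color"][85:245,260:460,::-1]
cv2.imwrite("pics/m3.png",cv2.resize(a,None,fx=3,fy=3,interpolation=cv2.INTER_CUBIC))
print([(round(d["conf"],2),w(f,d["point"]).round(3).tolist()) for d in boxes_of("scene","cover")][:2],get_obs()["ee_pos"])
E
```

```text
[(0.92, [0.637, 0.151, 0.185])] [0.58738783 0.17768214 0.21211521]
```

View pics/m3.png

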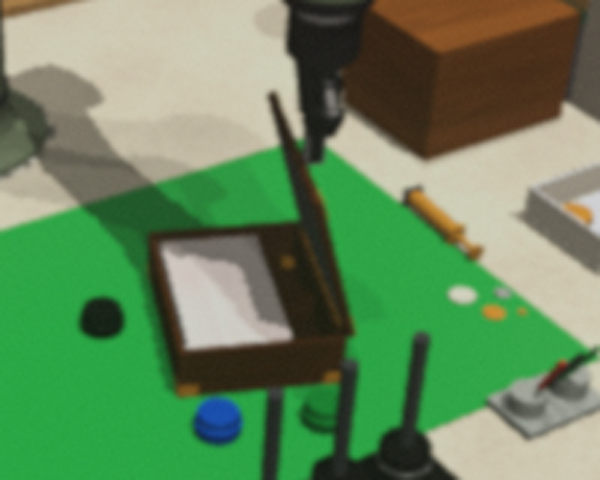

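The picture shows the fingertips (315,155) pushing the outer face and the cover tipping inwards, with everything else still in place. I continue along the arc.

drive_tool(steps=[0,0,0,-0.004,-0.009,-0.003,-1,0,0,0,-0.003,-0.008,-0.004,-1,0,0,0,-0.004,-0.009,-0.004,-1,0,0,0,-0.003,-0.008,-0.005,-1,0,0,0,-0.003,-0.008,-0.006,-1,0,0,0,-0.003,-0.007,-0.005,-1,0,0,0,-0.003,-0.007,-0.007,-1,0,0,0,-0.002,-0.006,-0.006,-1,0,0,0,-0.003,-0.007,-0.008,-1,0,0,0,-0.002,-0.005,-0.007,-1,0,0,0,-0.002,-0.005,-0.008,-1,0,0,0,-0.002,-0.005,-0.008,-1,0,0,0,-0.002,-0.004,-0.009,-1,0,0,0,-0.001,-0.003,-0.008,-1,0,0,0,-0.001,-0.003,-0.009,-1,0,0,0,-0.001,-0.003,-0.009,-1,0,0,0,-0.001,-0.002,-0.009,-1,0,0,0,-0.001,-0.002,-0.009,-1])

```text
time: 14.45
ee_pos: [0.5465, 0.0767, 0.0875]
tcp_rot: [3.141, -0.0, 1.189]
contact_force: [1.2, 0.5, -0.1]
width: 0.0001
grip_force: 0.4
```

drive_tool(steps=[0,0,0,0,0,-0.005,-1,0,0,0,0,0,-0.004,-1,0,0,0,0,0,-0.003,-1,0,0,0,0,0,-0.002,-1,0,0,0,0,0,0,-1])

```text
time: 14.95
ee_pos: [0.5466, 0.0769, 0.0742]
tcp_rot: [-3.142, -0.0, 1.189]
contact_force: [0.2, 1.2, -0.2]
width: -0.0002
grip_force: 0.0
```

drive_tool(steps=[0,0,0,0,0,-0.002,-1,0,0,0,0,0,-0.001,-1,0,0,0,0,0,0,-1])

```text
time: 15.25
ee_pos: [0.5465, 0.0769, 0.0712]
tcp_rot: [-3.142, -0.0, 1.189]
contact_force: [-0.2, -0.3, -0.3]
width: 0.0001
grip_force: 0.0
```

drive_tool(steps=[0,0,0,0,0,-0.001,-1,0,0,0,0,0,-0.001,-1,0,0,0,0,0,0,-1])

```text
time: 15.55
ee_pos: [0.5466, 0.0768, 0.0699]
tcp_rot: [-3.142, -0.001, 1.188]
contact_force: [-4.7, -0.4, 17.0]
width: -0.0001
grip_force: 8.4
```

Contact with the rim shows at z = 0.070, the shut height, with 17 N. I'll hold briefly, lift slowly and check.

drive_tool(steps=[0,0,0,0,0,0,-1,0,0,0,0,0,0,-1,0,0,0,0,0,0.005,-1,0,0,0,0,0,0.015,-1,0,0,0,0,0,0.04,-1,0,0,0,0,0,0.04,-1,0,0,0,0,0,0.04,-1,0,0,0,0,0,0.04,-1,0,0,0,0,0,0.04,-1,0,0,0,0,0,0.04,-1,0,0,0,0,0,0,-1])

```text
time: 16.65
ee_pos: [0.548, 0.0762, 0.3347]
tcp_rot: [3.136, -0.004, 1.188]
contact_force: [0.2, 0.1, -1.3]
width: -0.0
grip_force: 0.0
```

```bash
python3 - <<'E'
from plan import *
f=grab_frame("scene");a=f["color"][105:265,260:460,::-1]
cv2.imwrite("pics/m4.png",cv2.resize(a,None,fx=3,fy=3,interpolation=cv2.INTER_CUBIC))
for n in ["cover","pot_a","loupe","winder"]: print(n,[(round(d["conf"],2),w(f,d["point"]).round(3).tolist()) for d in boxes_of("scene",n)][:3])
E
```

```text
cover [(0.78, [0.572, 0.105, 0.071])]
pot_a [(0.59, [0.713, -0.01, 0.021]), (0.58, [0.744, 0.09, 0.026]), (0.57, [0.495, -0.026, 0.018])]
loupe [(0.48, [0.56, -0.425, 0.041])]
winder [(0.7, [0.524, 0.432, 0.015])]
```

View pics/m4.png

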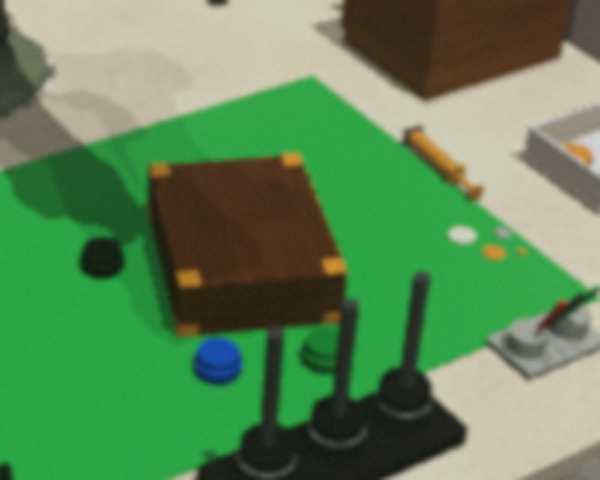

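The picture shows the cover flush on the rim (245,215), with the pots and winder where they were and the arm clear.

```bash
python3 -c "
from cell import *
print(job_done())"
```

```text
the job is handed in; nothing more can be done
None
```

The job is handed in with the flap folded flat and the cover gently shut on the rim; the pots, loupe and winder are where they were, the parts under the shut cover can't be seen, and the judge returned no verdict.

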